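# Put the washed plates away in the stall's plate drawer

## Task

Put the washed plates away: first move the chilli pot that stands in front of the drawer onto the cork mat, upright, then pull the drawer out fully to its stop. With the drawer out, stand every plate from the wooden drainer on edge in the slots of the drawer's insert, one plate to a slot, then push the drawer fully shut. Leave the bottle, bowl, dish and cup where they are.

Things in the scene. Friction and masses are not known exactly. Their poses are not given: they have to be found in the camera images.
- cab_drawer0 (a joint): travel of the drawer in m: 0 shut, 0.166 at its stop (fully out). It slides along the cabinet's -x, towards the robot, with about 1.5 N of friction, and stays where it is left. Starts 0 to 0.015 open
- cab_drawer0_handle (a point): middle of the drawer's handle, a level steel bar 11 mm thick and 120 mm long along the cabinet's y, 35 mm in front of the drawer front, 127 mm above the table and 38 mm below the cabinet's top; can be pinched from above across its thickness. Moves with the drawer; axes as the cabinet's
- cab: aluminium drawer unit with one grey-fronted drawer, 240 mm deep (its x), 300 mm wide (its y), 165 mm high; does not move; origin at the centre of its underside; its front (drawer) faces its -x, roughly towards the robot, with the drawer front 120 mm from the origin. The drawer's side walls and front reach 143 and 153 mm above the table; a bowl stands on top
- rack_mid (a point): centre of the slotted wooden insert in the drawer, on the drawer floor where plates stand, 22 mm above the table; axes as the cabinet's; moves with the drawer. Four slots along x lie side by side at y = -78, -26, 26, 78 mm, 20 mm wide, ribs 45 mm high, 110 mm long. Inside, the drawer spans x = -67 to 127 mm; at its stop all up to x = 92 mm is open from above
- slot1 (a point): middle of slot 1 of the insert, on the drawer floor; x along the slot, y across it, z up; moves with the drawer
- slot2 (a point): middle of slot 2 of the insert, on the drawer floor; x along the slot, y across it, z up; moves with the drawer
- slot3 (a point): middle of slot 3 of the insert, on the drawer floor; x along the slot, y across it, z up; moves with the drawer
- slot4 (a point): middle of slot 4 of the insert, on the drawer floor; x along the slot, y across it, z up; moves with the drawer
- drainer: wooden drainer fixed on the table, 130 mm (its x) by 270 mm (its y), with four slots along x, 20 mm wide and 52 mm apart (y = -78, -26, 26, 78 mm), ribs 45 mm high; slot floors 12 mm above the table; origin at the centre of its underside
- plate1: white rectangular plate of the same kind, 120 mm long (its x), 12 mm thick (its y), 105 mm high (its z) as it stands on its long edge; 0.11 to 0.21 kg; starts standing on edge in a drainer slot; origin at the centre of its lower edge; may be absent
- plate2: white rectangular plate of the same kind, 120 mm long (its x), 12 mm thick (its y), 105 mm high (its z) as it stands on its long edge; 0.11 to 0.21 kg; starts standing on edge in a drainer slot; origin at the centre of its lower edge; may be absent
- plate3: white rectangular plate of the same kind, 120 mm long (its x), 12 mm thick (its y), 105 mm high (its z) as it stands on its long edge; 0.11 to 0.21 kg; starts standing on edge in a drainer slot; origin at the centre of its lower edge; may be absent
- plate4: white rectangular plate of the same kind, 120 mm long (its x), 12 mm thick (its y), 105 mm high (its z) as it stands on its long edge; 0.11 to 0.21 kg; starts standing on edge in a drainer slot; origin at the centre of its lower edge; may be absent
- chilli: squat steel chilli pot with a wooden knob on its fixed lid: body 92 mm in diameter and 48 mm high, knob an upright cylinder 26 mm in diameter reaching 90 mm above the base, to be gripped from above; 0.25 to 0.45 kg, standing on the table with its centre 110 to 140 mm in front of the drawer front, where the drawer will come out; origin at the centre of its underside, z up
- mat: flat rectangular cork mat fixed on the table, 160 mm (its x) by 180 mm (its y), 4 mm thick, bare; origin at the centre of its underside
- bottle: brown sauce bottle, 52 mm in diameter, 170 mm tall, standing on the table to the left of the mat, about 175 mm from its centre; leave alone
- bowl: white bowl, 110 mm wide and 55 mm high, on top of the drawer unit; leave alone
- dish: small blue plate 90 mm wide lying on the table to the right of the drawer; leave alone
- cup: steel cup, 72 mm wide, 90 mm high, standing to the right of the drawer unit; leave alone

How it is judged (in metres and radians):
On the way, in this order (a step that is already met when the one before it is completed fails the run):
1. the chilli pot stands on the cork mat (x of chilli in the frame of mat between -0.045 and 0.045 m and y of chilli in the frame of mat between -0.055 and 0.055 m and z of chilli in the frame of mat below 0.012 m and angle between chilli's own z axis and vertical below 0.1 rad), for 0.2 s.
2. the drawer is pulled out to its stop (value of joint cab_drawer0 above 0.16 m), for 0.2 s.
3. with the drawer out, every plate stands on edge in a slot of the insert (x of plate1 in the frame of rack_mid between -0.03 and 0.06 m and y of plate1 in the frame of rack_mid between -0.095 and 0.095 m and z of plate1 in the frame of rack_mid between -0.01 and 0.012 m and angle between each of plate1, plate2, plate3, plate4's own z axis and vertical below 0.26 rad and x of plate2 in the frame of rack_mid between -0.03 and 0.06 m and y of plate2 in the frame of rack_mid between -0.095 and 0.095 m and z of plate2 in the frame of rack_mid between -0.01 and 0.012 m and x of plate3 in the frame of rack_mid between -0.03 and 0.06 m and y of plate3 in the frame of rack_mid between -0.095 and 0.095 m and z of plate3 in the frame of rack_mid between -0.01 and 0.012 m and x of plate4 in the frame of rack_mid between -0.03 and 0.06 m and y of plate4 in the frame of rack_mid between -0.095 and 0.095 m and z of plate4 in the frame of rack_mid between -0.01 and 0.012 m and value of joint cab_drawer0 above 0.12 m), for 0.2 s.
At the end, for the whole second after the job is handed in: The drawer is shut within 6 mm; every plate stands on edge in a slot of its insert (lower edge within 12 mm of the floor, leaning under 15 degrees); the chilli pot stands upright on the cork mat (axis at least 35 mm inside the edge, leaning under 6 degrees); all at rest (all of step 1 and value of joint cab_drawer0 below 0.006 m and x of plate1 in the frame of rack_mid between -0.03 and 0.06 m and y of plate1 in the frame of rack_mid between -0.095 and 0.095 m and z of plate1 in the frame of rack_mid between -0.01 and 0.012 m and angle between each of plate1, plate2, plate3, plate4's own z axis and vertical below 0.26 rad and x of plate2 in the frame of rack_mid between -0.03 and 0.06 m and y of plate2 in the frame of rack_mid between -0.095 and 0.095 m and z of plate2 in the frame of rack_mid between -0.01 and 0.012 m and x of plate3 in the frame of rack_mid between -0.03 and 0.06 m and y of plate3 in the frame of rack_mid between -0.095 and 0.095 m and z of plate3 in the frame of rack_mid between -0.01 and 0.012 m and x of plate4 in the frame of rack_mid between -0.03 and 0.06 m and y of plate4 in the frame of rack_mid between -0.095 and 0.095 m and z of plate4 in the frame of rack_mid between -0.01 and 0.012 m and linear speed of each of plate1, plate2, plate3, plate4, chilli below 0.02 m/s); the robot touches nothing.
It fails at once if the bottle, bowl, dish or cup is moved more than 40 mm or knocked over (distance of any of bottle, bowl, dish, cup from where it was at the start of the episode above 0.04 m or angle between any of bottle, bowl, dish, cup's own z axis and vertical above 0.5 rad).
Of plate1, plate2, plate3, plate4 only 3 to 4 are there at a start; the rules pass over those that are not, and their reading is None.
At some moment in a run one of chilli, plate1, plate2, plate3, plate4 may be knocked a few centimetres aside while the robot is not near it.
It also fails if it takes over 210 s, if anything falls off the work surface, if the arm or the gripper's body presses on something with over 40 N, if the wrist force passes 120 N, or if a joint passes its speed limit or range.

## Robot

A 6-joint arm with a two-finger parallel gripper is mounted at the origin on the work surface. World frame = base frame: x ahead of the robot, y to its left, z up, the work surface at z = 0. Lengths are in mm, angles in rad, forces in N, time in s.
With the tool pointing down it reaches from about 375 to 825 mm from the base axis. Payload 5.5 kg.
Tool frame: the origin (TCP) lies between the finger pads; the fingertips stand 25 mm ahead of it and the grasp point (between the pads) lies 6 mm ahead of it (env.tcp_to_tips is the distance from the TCP to the fingertips, in mm); z points along the fingers, y is the line along which they close (so a half turn about z gives the same grasp; the last joint's range is limited). The gripper opens to 85 mm and grips with 20 to 120 N. Pads are 22 mm wide; open, the fingers measure 114 mm over their backs; the gripper's body (76 mm by 85 mm) begins 54 mm behind the grasp point. The pads swing forward as they close: fully open they stand 13 mm farther back than shut.
Start: joints at [-1.132, 0.314, -0.047, 1.21, 0, 1.571], TCP at [254.908, -543.154, 256.299] pointing down, gripper open.
Joint ranges: [-2.67, 2.67], [-0.69, 1.73], [-1.03, 1.25], [-2.08, 2.16], [-1.42, 1.45], [-3.14, 3.14]. Speed limits (rad/s): [2.39, 2.39, 3.01, 3.14, 3.14, 3.14].

## Interface

Orientations are given as [roll, pitch, yaw] about the fixed x, y, z axes, in that order (R = Rz(yaw) Ry(pitch) Rx(roll)).
In Python, from plant import env gives the robot as it stands.
- The arm moves only by the shell command python3 nudge.py 'ROWS' [FORCE]. ROWS is rows parted by semicolons, their numbers by spaces, 1 to 5 of them, each of 7 numbers: a rotation vector rx, ry, rz in rad, then dx, dy, dz in mm, then the finger opening in mm; each row shifts and turns the commanded pose from where the row before left it, along the tool's axes as they then stand; what a row does not reach is not made up. A row lasts 1/12 s, in which the tool goes at most 41.7 mm and 0.125 rad, less where a joint would pass 70% of its speed; a pose out of reach is approached as far as the arm can. The fingers move at their own pace and stop on an object; FORCE is the grip in N (left out, the last holds). Time passes only in rows, so rows that do not move let the fingers close. It prints the time, the measured TCP pose, the force, the opening and the grip force at its end.
- env.read_state(): the state, without advancing time (a new reading comes with each control period).
- env.grab_frame(name): name is "side" or "top" or "wrist"; returns a dict with "color" (400x640x3 uint8, red, green, blue), "vertical_fov" (degrees; the focal length in pixels is half the picture's height over the tangent of half this angle, whatever the lens; pixels are square), "cx", "cy" (the principal point, pixels), "R" (3x3) and "t" (3): a world point X has camera coordinates R X + t. Camera axes: x right, y down, z forward; pixel columns grow to the right and rows downward; lengths in mm; the calibration is good to about 2 mm. A picture is of the moment at which its call begins. There is no depth.
- env.job_done(): hands the job in; it is judged then, once.
The state is a dict: "time": time; "joint_pos": joint angles; "joint_vel": joint speeds; "tau": joint torques, N m; "position": TCP position; "orientation": TCP orientation; "wrist_force": force on the tool from outside, world axes, zero at the start; "ft_torque": the same for the moment, N m; "grip_width": finger opening in mm; "finger_force": force on a finger pad.
Only numpy, scipy, OpenCV 4.12 (cv2) and the standard library are available. Lean on these libraries where they do the work, as an engineer would, in place of code of your own. Each camera call takes 0.05 s, during which the arm holds its last target. There are 200 camera calls.

## Working session

There is one attempt and no reset: what is moved stays moved. The work goes in short steps, Python scripts to look and compute and a shell command to move; the robot and the scene stay as the last step left them, time stands still between calls to the robot, and variables do not carry over. Pictures are saved under pics/ and viewed, at most 14 in all, crops included, and the job is handed in when it is done.

```bash
ls; mkdir -p pics
python3 - <<'E'
from plant import env
import cv2
s=env.read_state(); print(s)
for n in ("side","top"):
    f=env.grab_frame(n); cv2.imwrite(f"pics/{n}0.png",f["color"][:,:,::-1]); print(n,f["vertical_fov"],f["cx"],f["cy"],f["R"],f["t"])
E
```

```text
nudge.py
pics
plant.py
{'time': 0.0, 'joint_pos': array([-1.13197291e+00,  3.14222188e-01, -4.80707183e-02,  1.21016401e+00,
       -7.04784222e-06,  1.57080930e+00]), 'joint_vel': array([ 1.10826624e-03, -5.54131190e-05, -2.13259602e-04, -2.14857088e-03,
       -4.42755153e-04, -1.85039166e-03]), 'tau': array([ 1.74586858e-03, -5.39584994e+01,  3.39751947e+01,  1.95504818e-02,
       -8.43242037e-05, -8.97435598e-06]), 'position': array([ 254.70336969, -542.68461733,  255.44046668]), 'orientation': array([-3.13993206e+00,  7.06937773e-06,  4.38810454e-01]), 'wrist_force': array([ 0.60569999, -0.18525116,  0.24044009]), 'ft_torque': array([-0.01917114,  0.00185342,  0.02243344]), 'finger_force': 0.0, 'grip_width': 85.28876659833011}
side 57.48774204761859 316.25639938936564 196.97264480263064 [[ 0.26304882  0.96472943  0.01012139]
 [ 0.91625416 -0.24651845 -0.3157641 ]
 [-0.30213181  0.09233514 -0.94878374]] [-133.41345762 -530.74288483 1420.47867409]
top 45.344704219734965 319.0396329180515 200.0677999320444 [[ 0.00496516 -0.99998201  0.00336558]
 [-0.99632578 -0.00523471 -0.08548418]
 [ 0.08550026 -0.00292878 -0.99633384]] [ -40.30727795  603.67678242 1534.01781508]
```
View pics/side0.png

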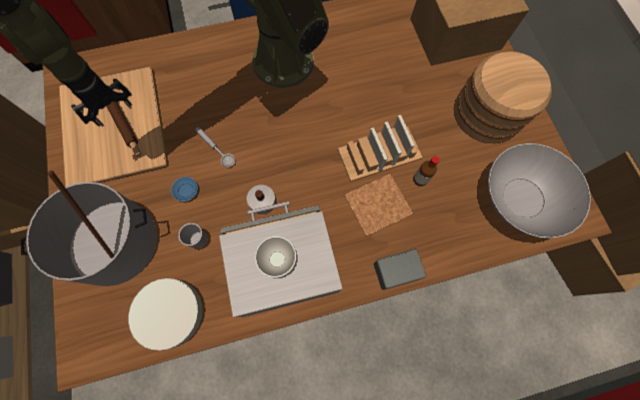

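View pics/top0.png

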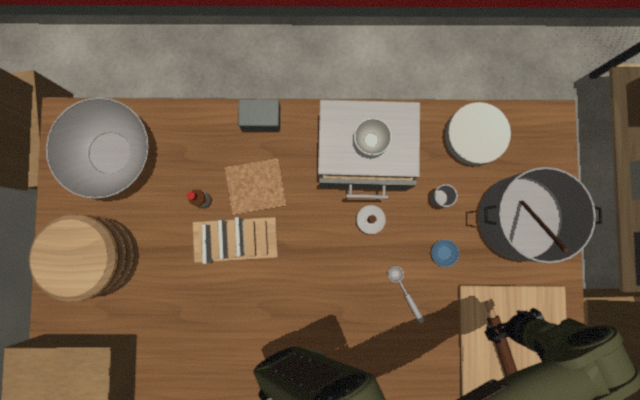

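Create h.py:
```python
import numpy as np, cv2
from plant import env
from scipy.spatial.transform import Rotation as Ro
def cam(n): return env.grab_frame(n)
def ray(f,u,v):
    k=f["color"].shape[0]/2/np.tan(np.radians(f["vertical_fov"])/2)
    d=f["R"].T@np.array([(u-f["cx"])/k,(v-f["cy"])/k,1]); return -f["R"].T@f["t"],d/np.linalg.norm(d)
def onz(f,u,v,z):
    c,d=ray(f,u,v); return c+d*(z-c[2])/d[2]
def tri(f,p,g,q):
    A=np.zeros((3,3));b=np.zeros(3);R=[ray(f,*p),ray(g,*q)]
    for c,d in R:
        P=np.eye(3)-np.outer(d,d);A+=P;b+=P@c
    x=np.linalg.solve(A,b); return x,max(np.linalg.norm((np.eye(3)-np.outer(d,d))@(x-c)) for c,d in R)
def proj(f,X):
    k=f["color"].shape[0]/2/np.tan(np.radians(f["vertical_fov"])/2)
    p=f["R"]@np.array(X,float)+f["t"]; return k*p[:2]/p[2]+[f["cx"],f["cy"]]
def go(X,yaw):
    "tool-axis shift and turn to a world TCP target, pointing down"
    s=env.read_state(); R=Ro.from_euler("xyz",s["orientation"]); T=Ro.from_euler("xyz",[np.pi,0,yaw])
    print("TCP",s["position"].round(1),"rpy",s["orientation"].round(3),"tool d",R.inv().apply(np.array(X)-s["position"]).round(1),"rotvec",(R.inv()*T).as_rotvec().round(3))
```

Run:
```python
from h import *
t=cam("top");s=cam("side")
a=cv2.resize(t["color"][120:275,180:300],None,fx=3.3,fy=3.3,interpolation=2)
b=cv2.resize(s["color"][100:245,325:445],None,fx=3.3,fy=3.3,interpolation=2)
c=np.zeros((a.shape[0],800,3),np.uint8);c[:,:a.shape[1]]=a;c[:b.shape[0],400:400+b.shape[1]]=b[:, :400]
cv2.imwrite("pics/c1.png",c[:,:,::-1])
a=cv2.resize(t["color"][90:245,310:430],None,fx=3.3,fy=3.3,interpolation=2)
b=cv2.resize(s["color"][175:320,212:345],None,fx=3,fy=3,interpolation=2)
c=np.zeros((a.shape[0],800,3),np.uint8);c[:,:a.shape[1]]=a;c[:b.shape[0],400:400+b.shape[1]]=b[:, :400]
cv2.imwrite("pics/c2.png",c[:,:,::-1])
```

```text
(no output)
```

View pics/c1.png

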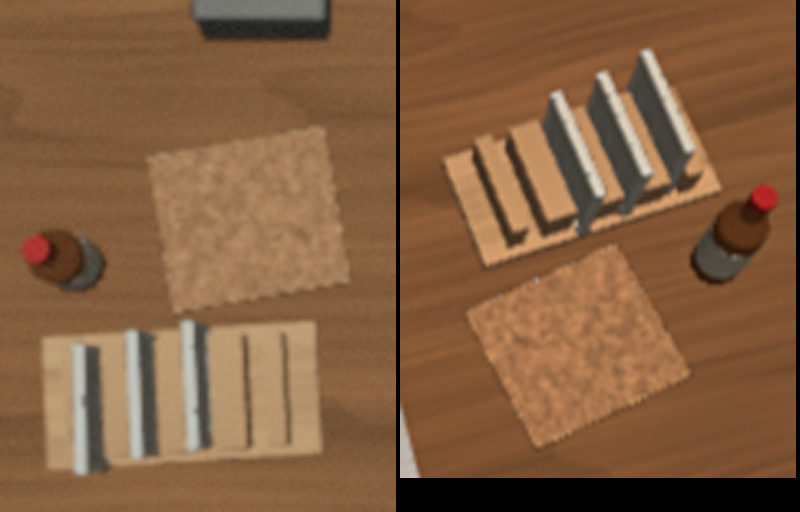

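View pics/c2.png

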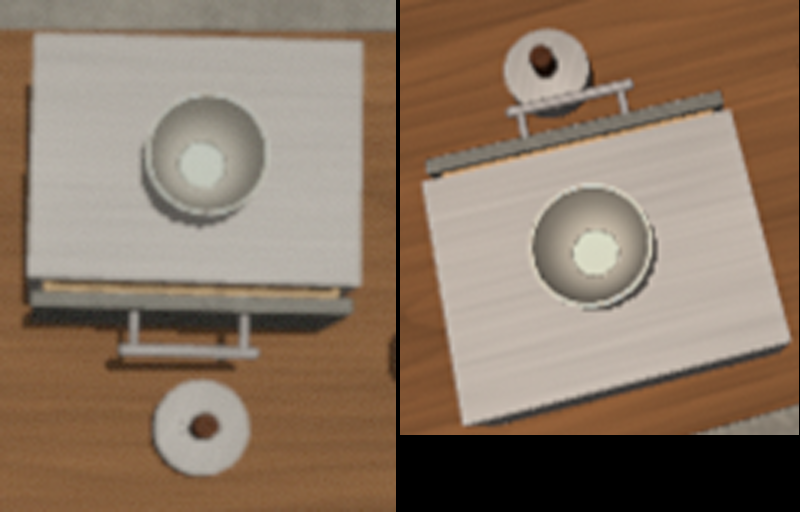

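The crops show three white plates: in the top crop their upper edges run near columns 81, 137 and 192. The rightmost drainer slot is empty and the mat is bare. The pot stands in front of the handle, and the drawer is slightly open. Next I triangulate these points.

Run:
```python
from h import *
t=cam("top");s=cam("side")
def T(u,v): return ((u+.5)/3.3-.5+180,(v+.5)/3.3-.5+120)
def S(u,v): return ((u-400+.5)/3.3-.5+325,(v+.5)/3.3-.5+100)
def T2(u,v): return ((u+.5)/3.3-.5+310,(v+.5)/3.3-.5+90)
def S2(u,v): return ((u-400+.5)/3-.5+212,(v+.5)/3-.5+175)
P={"A":((82,472),(648,53),(80,345),(688,157)),"B":((143,457),(603,75),(131,331),(647,177)),"C":((198,448),(557,95),(186,322),(600,195))}
for k,(a,b,c,d) in P.items():
    n,e1=tri(t,T(*a),s,S(*b)); f,e2=tri(t,T(*c),s,S(*d)); print(k,n.round(),f.round(),round(e1,1),round(e2,1),"yaw",np.arctan2((f-n)[1],(f-n)[0]).round(3),"len",np.linalg.norm(f-n).round(), "mid",((n+f)/2).round(1))
for k,L in {"mat":[((150,157),(687,377)),((323,128),(540,445)),((348,282),(468,313)),((177,311),(617,247))],}.items():
    X=[tri(t,T(*a),s,S(*b))[0] for a,b in L]; print(k,np.round(X),np.mean(X,0).round(1))
D=[((42,340),(718,188)),((316,322),(487,264)),((321,453),(446,157)),((48,468),(680,88))]
X=[tri(t,T(*a),s,S(*b))[0] for a,b in D]; print("drainer",np.round(X),np.mean(X,0).round(1))
for k,(a,b) in {"knob":((205,425),(542,57)),"hL":((121,351),(631,84)),"hR":((257,352),(510,111)),"front L top":((31,304),(721,100)),"front R top":((351,306),(428,168)),
 "cabFL":((30,277),(731,112)),"cabFR":((360,285),(424,182)),"cabBL":((34,34),(789,343)),"cabBR":((362,42),(464,425))}.items():
    x,e=tri(t,T2(*a),s,S2(*b)); print(k,x.round(1),round(e,1))
# knob/pot by mask in top
print("pot centre z48",onz(t,*T2(201,427),48).round(1))
```

```text
A [405. 314. 111.] [521. 319. 100.] 3.1 1.3 yaw 0.048 len 117.0 mid [463.  316.5 105.5]
B [419. 258. 116.] [534. 270. 107.] 4.5 1.0 yaw 0.106 len 116.0 mid [476.8 264.1 111.8]
C [427. 208. 113.] [543. 218. 112.] 4.1 0.7 yaw 0.089 len 116.0 mid [485.  212.9 112.6]
mat [[715. 277.  -4.]
 [745. 105.   8.]
 [590.  78.  -3.]
 [560. 250.  -1.]] [6.524e+02 1.773e+02 2.000e-01]
drainer [[529. 377.  10.]
 [549. 108.  15.]
 [420. 102.  14.]
 [405. 372.  13.]] [475.5 239.9  13.1]
knob [ 542.3 -200.9   82.6] 1.6
hL [ 608.8 -118.2  122.8] 2.1
hR [ 607.6 -242.2  131.4] 2.9
front L top [651.2 -35.  131. ] 1.7
front R top [ 648.6 -327.4  147.3] 1.6
cabFL [672.9 -32.6 158. ] 3.0
cabFR [ 665.7 -331.3  163.9] 2.6
cabBL [897.8 -37.6 157.6] 0.5
cabBR [ 890.3 -336.8  163.2] 2.0
pot centre z48 [ 541.9 -202.4   48. ]
```

```bash
python3 -c "
from h import *
go([542,-201,250],0); go([542,-201,84],0)"
```

```text
TCP [ 254.8 -543.   256. ] rpy [-3.141  0.     0.439] tool d [ 405.3 -187.6    6.1] rotvec [-0.001  0.     0.439]
TCP [ 254.8 -543.   256. ] rpy [-3.141  0.     0.439] tool d [ 405.3 -187.5  172.1] rotvec [-0.001  0.     0.439]
```

```bash
M='0 0 0 36.8 -17 0 85'; python3 nudge.py '0 0 0 36 -17 0 85;0 0 0 36 -17 0 85;0 0 0 37 -17 0 85;0 0 0 37 -17 0 85;0 0 0 37 -17 0 85' 30; python3 nudge.py '0 0 0 37 -17 0 85;0 0 0 37 -17 0 85;0 0 0 37 -17 0 85;0 0 0 37 -17 0 85;0 0 0 37 -17 0 85';  python3 nudge.py '0 0 0 37 -17 0 85;0 0 0.11 0 0 0 85;0 0 0.11 0 0 0 85;0 0 0.11 0 0 0 85;0 0 0.11 0 0 0 85'; python3 nudge.py '0 0 0 0 0 0 85;0 0 0 0 0 0 85'
python3 - <<'E'
from h import *
go([542,-201,84],0)
w=cam("wrist"); cv2.imwrite("pics/w1.png",w["color"][:,:,::-1]); print(w["vertical_fov"],w["R"].round(3),(-w["R"].T@w["t"]).round(1)); print(proj(w,[542,-201,90]))
E
```

```text
time: 0.72
position: [385.2, -387.0, 256.4]
orientation: [3.141, -0.0, 0.438]
wrist_force: [0.4, 0.1, -0.3]
grip_width: 85.2
finger_force: 0.0
time: 1.13
position: [516.8, -231.1, 256.4]
orientation: [3.141, -0.0, 0.439]
wrist_force: [0.4, -0.7, 0.0]
grip_width: 84.8
finger_force: 0.0
time: 1.55
position: [542.3, -201.2, 256.2]
orientation: [-3.142, 0.0, -0.006]
wrist_force: [-0.6, 0.3, -0.5]
grip_width: 84.9
finger_force: 0.0
time: 1.72
position: [542.1, -201.7, 256.3]
orientation: [-3.142, 0.0, 0.002]
wrist_force: [-0.6, 0.5, 0.8]
grip_width: 85.3
finger_force: 0.0
TCP [ 542.1 -201.7  256.3] rpy [-3.142e+00  0.000e+00  2.000e-03] tool d [-1.000e-01 -7.000e-01  1.723e+02] rotvec [-0.     0.     0.002]
65.61022424703692 [[ 0.002 -1.     0.   ]
 [-0.949 -0.002  0.314]
 [-0.314 -0.001 -0.949]] [ 622.7 -202.2  373.6]
[318.95013272 186.79163929]
```

View pics/w1.png

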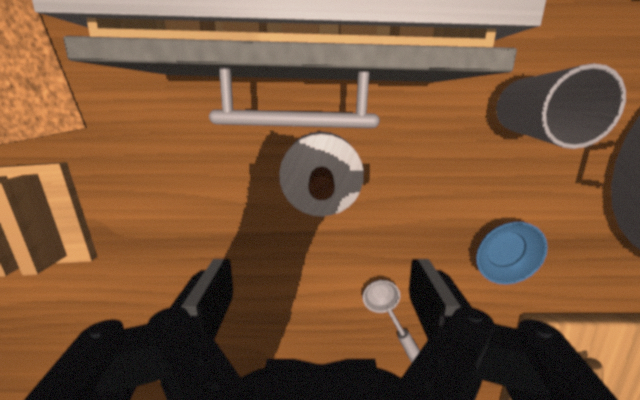

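The knob's blob spans rows 167–200 at column 321, with its top disc near row 186, which matches the triangulation. The handle ends are at (213,117) and (375,121). Now I lower onto the knob.

```bash
python3 nudge.py '0 0 0 0 0 35 85;0 0 0 0 0 35 85;0 0 0 0 0 35 85;0 0 0 0 0 35 85;0 0 0 0 0 28 85' 40; python3 nudge.py '0 0 0 0 0 4 85;0 0 0 0 0 0 60;0 0 0 0 0 0 20;0 0 0 0 0 0 15;0 0 0 0 0 0 15'; python3 nudge.py '0 0 0 0 0 0 15;0 0 0 0 0 0 15;0 0 0 0 0 0 15;0 0 0 0 0 0 15'
python3 - <<'E'
from h import *
s=env.read_state(); w=cam("wrist")
# earlier wrist pose pixels -> same pose as printed
R=np.array([[.002,-1,0],[-.949,-.002,.314],[-.314,-.001,-.949]]);f=dict(w);f["R"]=R;f["t"]=-R@np.array([622.7,-202.2,373.6])
print(onz(f,213,117,127).round(1),onz(f,375,121,127).round(1),onz(f,67,41,153).round(1),onz(f,514,52,153).round(1))
go([652,179,s["position"][2]],0.15)
E
```

```text
time: 2.18
position: [541.0, -201.6, 86.0]
orientation: [-3.141, 0.001, 0.001]
wrist_force: [-0.7, 0.1, -0.4]
grip_width: 84.9
finger_force: 0.0
time: 2.6
position: [543.8, -202.5, 86.6]
orientation: [3.14, -0.004, -0.001]
wrist_force: [0.8, 0.1, -0.1]
grip_width: 38.5
finger_force: 0.0
time: 2.93
position: [543.4, -202.3, 86.3]
orientation: [3.141, -0.003, -0.001]
wrist_force: [-0.2, 0.5, 5.6]
grip_width: 25.0
finger_force: 39.0
[ 607.6 -119.4  127. ] [ 604.8 -244.1  127. ] [656.  -39.8 153. ] [ 650.1 -327.   153. ]
TCP [ 543.4 -202.3   86.4] rpy [ 3.14e+00 -3.00e-03 -1.00e-03] tool d [ 108.2 -381.4   -0. ] rotvec [ 0.001 -0.003 -0.151]
```

```bash
python3 nudge.py '0 0 0 0 0 -25 15;0 0 0 0 0 -35 15;0 0 0 0 0 -35 15;0 0 0 0 0 -35 15;0 0 0 0 -10 0 15' | tail -4; python3 nudge.py '0 0 0 0 -30 0 15;0 0 0 0 -40 0 15;0 0 0 0 -40 0 15;0 0 0 0 -40 0 15;0 0 0 0 -40 0 15'|tail -5; python3 nudge.py '0 0 0 0 -40 0 15;0 0 0 25 -30 0 15;0 0 0 25 -30 0 15;0 0 0 25 -30 0 15;0 0 0 25 -30 0 15'; python3 nudge.py '0 0 0 8 -21 0 15;0 0 0 0 0 0 15;0 0 0 0 0 0 15'
python3 - <<'E'
from h import *
go([652,179,92],0)
w=cam("wrist"); cv2.imwrite("pics/w2.png",w["color"][:,:,::-1]);print(proj(w,[652,179,4]))
E
```

```text
orientation: [3.137, -0.011, -0.003]
wrist_force: [1.6, -0.1, -3.8]
grip_width: 24.7
finger_force: 40.7
position: [541.4, 0.0, 213.9]
orientation: [-3.141, 0.001, -0.0]
wrist_force: [0.5, 0.5, -3.9]
grip_width: 24.7
finger_force: 40.7
time: 4.23
position: [640.0, 93.6, 217.7]
orientation: [-3.08, 0.002, 0.117]
wrist_force: [0.9, -0.7, -3.6]
grip_width: 24.9
finger_force: 40.9
time: 4.48
position: [645.8, 106.3, 218.5]
orientation: [-3.073, 0.003, 0.132]
wrist_force: [-0.3, -0.3, -3.7]
grip_width: 24.9
finger_force: 41.0
TCP [645.8 106.3 218.5] rpy [-3.073e+00  3.000e-03  1.320e-01] tool d [ 16.  -62.4 131. ] rotvec [-0.068  0.007  0.132]
[268.25132029 159.19821264]
```

View pics/w2.png

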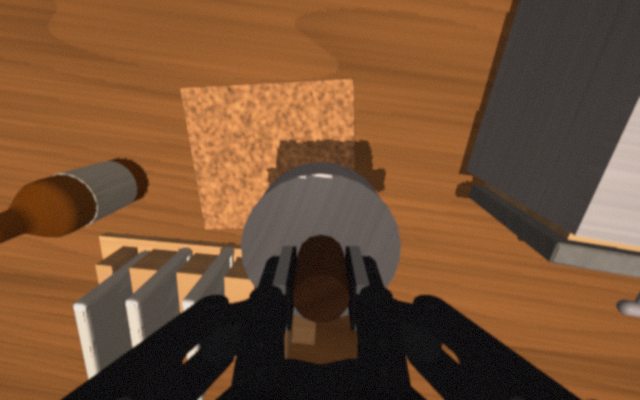

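The view shows the mat at about (182–355, 80–228), the pot held above it, and the tool tilted a little. I check the joints before going on.

```bash
python3 nudge.py '0 0 0 0 0 0 15;0 0 0 0 0 0 15' | head -3; python3 -c "
from h import *
print(env.read_state()['joint_pos'].round(3)); go([652,179,218],0)"
```

```text
time: 4.7
position: [645.5, 105.0, 219.5]
orientation: [-3.073, 0.001, 0.13]
[0.129 0.432 0.037 1.177 0.069 3.141]
TCP [645.5 105.  219.5] rpy [-3.073e+00  1.000e-03  1.300e-01] tool d [ 16.  -72.3   6.5] rotvec [-0.069  0.006  0.13 ]
```

```bash
python3 nudge.py '0 0 -0.12 0 0 0 15;0 0 -0.12 0 0 0 15;0 0 -0.08 0 0 0 15;-0.069 0 0 0 0 0 15;0 0 0 0 0 0 15' | head -3; python3 -c "
from h import *
print(env.read_state()['joint_pos'].round(3)); go([652,179,218],0.45); go([652,179,92],0.45)"
```

```text
time: 5.12
position: [645.6, 106.0, 220.0]
orientation: [3.137, -0.022, 0.45]
[1.620e-01 4.130e-01 1.100e-02 1.147e+00 2.000e-03 2.853e+00]
TCP [645.6 106.  220. ] rpy [ 3.137 -0.022  0.45 ] tool d [ 37.4 -62.9   2.5] rotvec [ 0.004 -0.022  0.   ]
TCP [645.6 106.  220. ] rpy [ 3.137 -0.022  0.45 ] tool d [ 34.7 -63.5 128.5] rotvec [ 0.004 -0.022  0.   ]
```

```bash
python3 nudge.py '0 -0.022 0 0 0 0 15;0 0 0 19 -32 0 15;0 0 0 19 -32 0 15;0 0 0 0 0 35 15;0 0 0 0 0 35 15' | tail -4; python3 nudge.py '0 0 0 0 0 30 15;0 0 0 0 0 15 15;0 0 0 0 0 0 15;0 0 0 0 0 0 15';python3 -c "
from h import *
go([652,179,91],0.45)"
```

```text
orientation: [3.139, -0.006, 0.452]
wrist_force: [0.3, -0.8, -4.7]
grip_width: 24.8
finger_force: 41.2
time: 5.87
position: [651.9, 179.0, 103.8]
orientation: [3.14, 0.003, 0.449]
wrist_force: [0.2, -0.5, -3.5]
grip_width: 25.0
finger_force: 41.1
TCP [651.9 179.  103.8] rpy [3.14e+00 3.00e-03 4.49e-01] tool d [ 0.1 -0.  12.8] rotvec [ 0.002  0.003 -0.001]
```

```bash
python3 nudge.py '0 0 0 0 0 6 15;0 0 0 0 0 4 15;0 0 0 0 0 2 15;0 0 0 0 0 1.5 15;0 0 0 0 0 0 15' | egrep 'pos|for'; python3 nudge.py '0 0 0 0 0 0 35;0 0 0 0 0 0 60;0 0 0 0 0 0 85;0 0 0 0 0 0 85;0 0 0 0 0 0 85'| egrep 'pos|for|wid'; python3 nudge.py '0 0 0 0 0 -25 85;0 0 0 0 0 -40 85;0 0 0 0 0 -40 85;0 0 0 0 0 -40 85;0 0 0 0 0 0 85'| egrep 'pos|for|wid'
python3 - <<'E'
from h import *
f=cam("top");s=cam("side")
a=cv2.resize(f["color"][120:275,180:300],None,fx=3.3,fy=3.3,interpolation=2)
b=cv2.resize(s["color"][100:245,325:445],None,fx=3.3,fy=3.3,interpolation=2)
c=np.zeros((a.shape[0],800,3),np.uint8);c[:,:a.shape[1]]=a;c[:b.shape[0],400:400+b.shape[1]]=b[:, :400]
cv2.imwrite("pics/c3.png",c[:,:,::-1])
go([606,-181,250],1.55)
E
```

```text
position: [653.0, 179.5, 91.2]
wrist_force: [0.0, -0.2, -4.1]
finger_force: 41.3
position: [653.1, 179.6, 91.4]
wrist_force: [-0.4, 0.5, 0.4]
grip_width: 80.8
finger_force: 0.0
position: [656.6, 181.1, 245.8]
wrist_force: [1.1, 0.1, 0.3]
grip_width: 85.3
finger_force: 0.0
TCP [654.2 180.4 238.7] rpy [ 3.137 -0.004  0.45 ] tool d [-200.6  304.4  -10.9] rotvec [ 0.006 -0.002 -1.1  ]
```

View pics/c3.png

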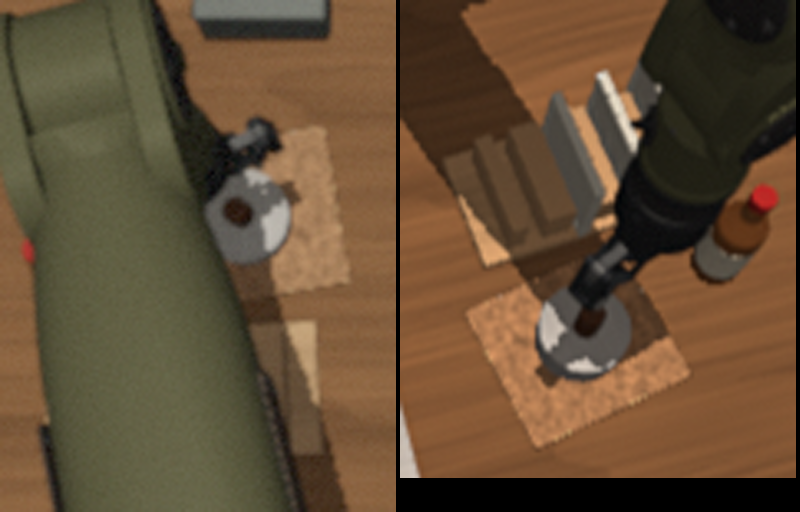

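The pot stands upright on the mat, with its knob at crop (238,210) against a mat centre near (248,220). Next is the handle.

```bash
python3 nudge.py '0 0 0 -22 34 0 85;0 0 0 -22 34 0 85;0 0 0 -22 34 0 85;0 0 0 -22 34 0 85;0 0 0 -22 34 0 85' | egrep 'pos|ori'; python3 nudge.py '0 0 0 -22 34 0 85;0 0 0 -22 34 0 85;0 0 0 -22 34 0 85;0 0 0 -22 34 0 85;0 0 -0.12 0 0 0 85' | egrep 'pos|ori';python3 nudge.py '0 0 -0.12 0 0 0 85;0 0 -0.12 0 0 0 85;0 0 -0.12 0 0 0 85;0 0 -0.12 0 0 0 60;0 0 -0.12 0 0 0 50' | egrep 'pos|ori'; python3 nudge.py '0 0 -0.12 0 0 0 40;0 0 -0.12 0 0 0 36;0 0 -0.12 0 0 0 36;0 0 0 0 0 0 36;0 0 0 0 0 0 36' | egrep 'pos|ori|wid'
python3 -c "
from h import *
w=cam('wrist'); cv2.imwrite('pics/w3.png',w['color'][:,:,::-1]); go([606,-181,133],1.55);print(proj(w,[607.6,-119.4,127]),proj(w,[604.8,-244,127]))"
```

```text
position: [626.0, -22.5, 234.4]
orientation: [3.14, 0.004, 0.451]
position: [605.2, -188.5, 234.9]
orientation: [3.138, 0.005, 0.564]
position: [606.5, -181.6, 234.8]
orientation: [-3.14, 0.003, 1.176]
position: [606.8, -181.5, 235.4]
orientation: [-3.14, 0.003, 1.527]
grip_width: 35.9
TCP [ 606.9 -181.5  235.8] rpy [-3.140e+00  3.000e-03  1.527e+00] tool d [  0.8  -0.8 102.8] rotvec [-0.001  0.003 -0.023]
[318.12345963 123.50575206] [321.64882439 276.58175052]
```

View pics/w3.png

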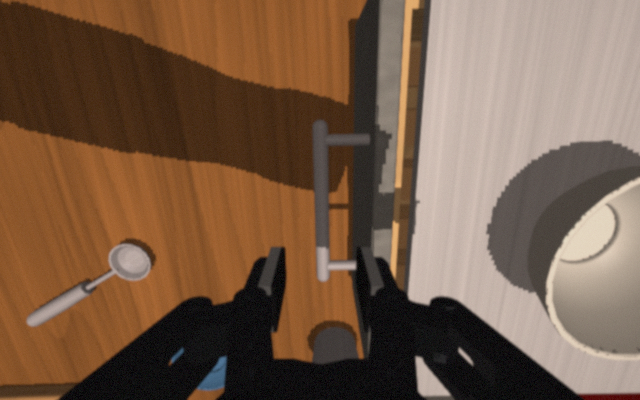

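The handle bar is at columns 320–323, rows 123–279, within 2 px of the prediction. I lower, pinch and pull.

```bash
python3 nudge.py '0 0 -0.023 0 0 30 29;0 0 0 0 0 30 29;0 0 0 0 0 20 29;0 0 0 0 0 0 29' 60 | egrep 'pos|for|wid'; python3 nudge.py '0 0 0 0 0 12 29;0 0 0 0 0 8 29;0 0 0 0 0 0 29' 60 | egrep 'pos|for|wid'; python3 nudge.py '0 0 0 0 0 2 8;0 0 0 0 0 0 5;0 0 0 0 0 0 5;0 0 0 0 0 0 5;0 0 0 0 0 0 5' | egrep 'pos|for|wid'
```

```text
position: [604.2, -180.9, 151.7]
wrist_force: [-0.8, 0.7, -0.7]
grip_width: 29.0
finger_force: 0.0
position: [608.0, -182.2, 136.7]
wrist_force: [0.3, -0.6, 0.4]
grip_width: 28.8
finger_force: 0.0
position: [608.0, -182.2, 135.7]
wrist_force: [-0.3, -0.1, 2.7]
grip_width: 8.6
finger_force: 58.6
```

```bash
python3 nudge.py '0 0 0 0 -10 0 5;0 0 0 0 -15 0 5;0 0 0 0 -20 0 5;0 0 0 0 -20 0 5;0 0 0 0 -20 0 5' | egrep 'pos|for|wid'; python3 nudge.py '0 0 0 0 -20 0 5;0 0 0 0 -20 0 5;0 0 0 0 -15 0 5;0 0 0 0 -8 0 5;0 0 0 0 0 0 5' | egrep 'pos|for|wid'
```

```text
position: [523.2, -180.3, 135.7]
wrist_force: [2.8, 0.9, 2.5]
grip_width: 9.1
finger_force: 60.0
position: [458.3, -178.9, 135.7]
wrist_force: [-2.2, 2.3, 5.3]
grip_width: 9.0
finger_force: 60.3
```

```bash
python3 nudge.py '0 0 0 0 -4 0 5;0 0 0 0 -4 0 5;0 0 0 0 -4 0 5;0 0 0 0 0 0 5' | egrep 'pos|for|wid'
```

```text
position: [451.1, -178.8, 135.7]
wrist_force: [9.7, 4.5, -1.1]
grip_width: 8.7
finger_force: 59.9
```

```bash
python3 nudge.py '0 0 0 0 -2 0 5;0 0 0 0 -1 0 5;0 0 0 0 0 0 5;0 0 0 0 0 0 5' | egrep 'pos|for|wid'
```

```text
position: [450.9, -178.8, 135.8]
wrist_force: [19.1, 4.5, -10.9]
grip_width: 8.8
finger_force: 59.1
```

```bash
python3 nudge.py '0 0 0 0 2 0 12;0 0 0 0 0 0 29;0 0 0 0 0 0 29;0 0 0 0 0 0 29' | egrep 'for|wid'; python3 nudge.py '0 0 0 0 0 -20 29;0 0 0 0 0 -40 29;0 0 0 0 0 -40 60;0 0 0 0 0 -40 85;0 0 0 0 0 -40 85' | egrep 'pos|for|wid'; python3 nudge.py '0 0 0 30 -10 0 85;0 0 0 40 -15 0 85;0 0 0 40 -10 0 85;0 0 0 40 0 0 85;0 0 0 0 0 0 85'| egrep 'pos|for|wid'
python3 - <<'E'
from h import *
f=cam("top");w=cam("wrist"); s=cam("side")
a=cv2.resize(f["color"][90:250,310:430],None,fx=3.3,fy=3.3,interpolation=2)
b=cv2.resize(s["color"][135:290,205:325],None,fx=3.3,fy=3.3,interpolation=2)
c=np.zeros((a.shape[0],800,3),np.uint8);c[:,:a.shape[1]]=a;c[:b.shape[0],400:400+b.shape[1]]=b[:, :400]
cv2.imwrite("pics/c4.png",c[:,:,::-1]); cv2.imwrite("pics/w4.png",w["color"][:,:,::-1]);
E
```

```text
wrist_force: [-0.5, -0.4, 0.2]
grip_width: 29.0
finger_force: 0.0
position: [445.5, -178.6, 316.5]
wrist_force: [1.7, -0.7, -0.3]
grip_width: 64.1
finger_force: 0.0
position: [413.4, -23.8, 314.5]
wrist_force: [-0.1, -0.3, 0.2]
grip_width: 84.9
finger_force: 0.0
```

View pics/c4.png

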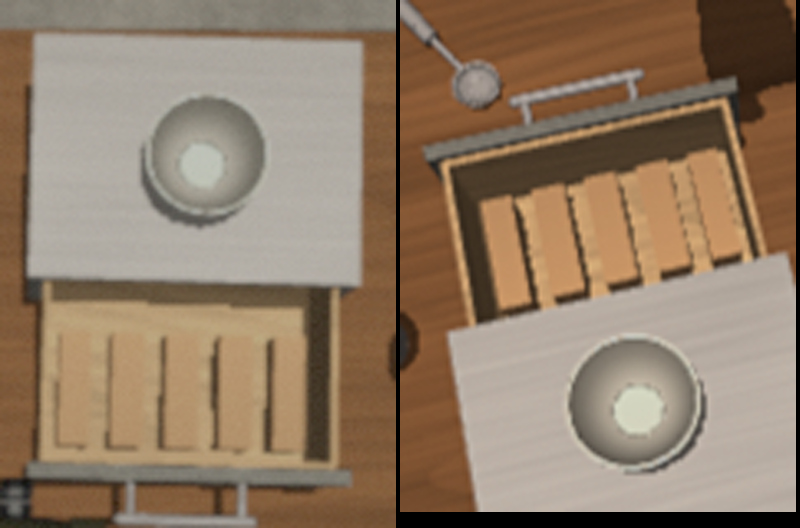

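The drawer is fully out. The five ribs in the top crop lie at columns 58–91, 110–144, 163–200, 218–252 and 272–306, rows 333–450, with the four slots between them.

Run:
```python
from h import *
t=cam("top");s=cam("side")
T=lambda u,v:((u+.5)/3.3-.5+310,(v+.5)/3.3-.5+90)
S=lambda u,v:((u-400+.5)/3.3-.5+205,(v+.5)/3.3-.5+135)
for n,L in {"rib1":[((57,447),(723,150)),((90,447),(688,155)),((90,333),(707,263)),((58,333),(743,255))],
 "rib3":[((163,449),(619,172)),((199,449),(584,178)),((200,335),(605,288)),((164,335),(638,280))],
 "rib5":[((272,450),(514,195)),((304,451),(483,200)),((306,338),(502,310)),((274,338),(532,302))]}.items():
    X=np.array([tri(t,T(*a),s,S(*b))[0] for a,b in L]); print(n,X.round().tolist(),X.mean(0).round(1), "topview z67",np.mean([onz(t,*T(*a),67) for a,_ in L],0).round(1),"side z67",np.mean([onz(s,*S(*b),67) for _,b in L],0).round(1))
for a,b in [((117,519),(640,75)),((255,522),(513,103))]: print("handle",tri(t,T(*a),s,S(*b))[0].round(1),onz(t,*T(*a),127).round(1),onz(s,*S(*b),127).round(1))
w=cam("wrist"); cv2.imwrite("pics/w4.png",w["color"][:,:,::-1])
go([480,213,320],3.23)
```

```text
rib1 [[523.0, -57.0, 56.0], [522.0, -91.0, 64.0], [632.0, -95.0, 52.0], [633.0, -62.0, 51.0]] [577.5 -76.4  55.7] topview z67 [576.  -78.3  67. ] side z67 [581.5 -74.8  67. ]
rib3 [[520.0, -161.0, 60.0], [520.0, -195.0, 67.0], [631.0, -199.0, 54.0], [631.0, -166.0, 52.0]] [ 575.8 -180.4   58.2] topview z67 [ 574.7 -181.8   67. ] side z67 [ 578.8 -177.8   67. ]
rib5 [[520.0, -265.0, 66.0], [519.0, -295.0, 70.0], [628.0, -300.0, 60.0], [628.0, -270.0, 60.0]] [ 573.6 -282.4   64.1] topview z67 [ 573. -285.   67.] side z67 [ 574.8 -279.    67. ]
handle [ 453.6 -115.6  123. ] [ 453.5 -116.4  127. ] [ 455.7 -114.6  127. ]
handle [ 451.7 -240.3  125.4] [ 451.4 -242.8  127. ] [ 452.9 -237.5  127. ]
TCP [414.5 -30.2 314.2] rpy [3.142 0.004 1.551] tool d [244.4  60.6  -6.7] rotvec [-0.003  0.003 -1.679]
```

View pics/w4.png

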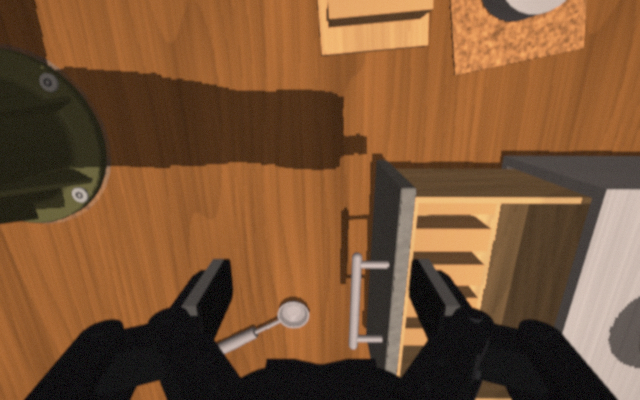

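```bash
python3 nudge.py '0 0 -0.12 0 0 0 85;0 0 -0.12 0 0 0 85;0 0 -0.12 0 0 0 85;0 0 -0.12 0 0 0 85;0 0 -0.12 0 0 0 85' | egrep 'ori'; python3 nudge.py '0 0 -0.12 0 0 0 85;0 0 -0.12 0 0 0 85;0 0 -0.12 0 0 0 85;0 0 -0.12 0 0 0 85;0 0 -0.12 0 0 0 85' | egrep 'ori'; python3 nudge.py '0 0 -0.12 0 0 0 85;0 0 -0.12 0 0 0 85;0 0 -0.13 0 0 0 85;0 0 0 0 0 0 85'|egrep 'ori|pos';  python3 -c "
from h import *
go([560,-180,320],3.1216)"
```

```text
orientation: [-3.14, 0.003, 2.156]
orientation: [-3.138, 0.001, 2.756]
position: [414.5, -30.4, 314.2]
orientation: [-3.138, -0.0, 3.118]
TCP [414.5 -30.4 314.2] rpy [-3.138 -0.     3.118] tool d [-148.9 -146.2   -5.3] rotvec [-0.004 -0.    -0.003]
```

```bash
python3 nudge.py '0 0 0 -29 -29 0 85;0 0 0 -30 -29 0 85;0 0 0 -30 -29 0 85;0 0 0 -30 -29 0 85;0 0 0 -30 -30 -5 85' | egrep 'pos'; python3 nudge.py '0 0 0 0 0 0 85;0 0 0 0 0 0 85;0 0 0 0 0 0 85'|egrep 'ori|pos';  python3 -c "
from h import *
w=cam('wrist'); cv2.imwrite('pics/w5.png',w['color'][:,:,::-1]); np.savez('w5',**w); go([560,-180,320],3.1216); print(proj(w,[576,-180,67]))"
```

```text
position: [559.8, -180.4, 318.7]
position: [558.6, -178.4, 319.1]
orientation: [-3.139, -0.001, 3.114]
TCP [ 558.3 -177.7  319.5] rpy [-3.139e+00 -1.000e-03  3.116e+00] tool d [-1.7 -2.2 -0.5] rotvec [-0.003 -0.001 -0.006]
[320.70615384 181.51291225]
```

View pics/w5.png

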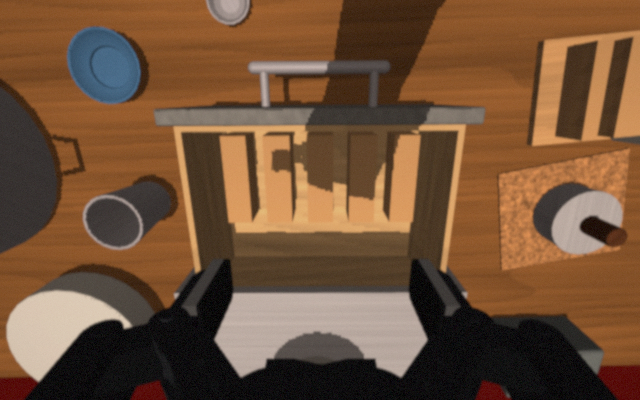

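The wrist view shows the five ribs at rows 133–222, centred on column about 320; the prediction for the rack middle was (320.7,181.5). They agree, so I convert and plan the approach to the plates.

Run:
```python
from h import *
z=np.load("w5.npz"); w={k:z[k] for k in z.files}
for u,v in [(320,133),(320.5,222),(220,133),(420,133),(226,222),(416,222)]: print(onz(w,u,v,67).round(1))
go([485,213,320],np.pi+0.09)
```

```text
[ 517.3 -179.2   67. ]
[ 629.7 -181.7   67. ]
[ 514.2 -296.4   67. ]
[520.5 -62.3  67. ]
[ 626.5 -303.2   67. ]
[632.8 -59.2  67. ]
TCP [ 558.3 -177.7  319.5] rpy [-3.139e+00 -1.000e-03  3.116e+00] tool d [ 83.5 388.7  -1.5] rotvec [-0.003 -0.001 -0.116]
```

```bash
python3 nudge.py '0 0 0 8 39 0 85;0 0 0 8 39 0 85;0 0 0 8 39 0 85;0 0 0 8 39 0 85;0 0 0 8 39 0 85' | egrep 'pos'; python3 nudge.py '0 0 0 9 39 0 85;0 0 0 9 39 0 85;0 0 0 9 39 0 85;0 0 0 8 39 0 85;0 0 0 8 39 0 45' | egrep 'pos'; python3 nudge.py '0 0 -0.09 0 0 0 40;0 0 0 0 0 0 40;0 0 0 0 0 0 40'|egrep 'ori|pos';  python3 - <<'E'
from h import *
w=cam('wrist'); cv2.imwrite('pics/w6.png',w['color'][:,:,::-1]); np.savez('w6',**w); go([485,213,101],np.pi+.07)
for p in ([427,208,117],[543,218,117],[419,258,117],[534,270,117],[405,314,117],[521,319,117]): print(proj(w,p).round())
E
```

```text
position: [521.9, 20.4, 320.0]
position: [483.2, 216.1, 319.6]
position: [484.2, 214.5, 319.1]
orientation: [-3.138, 0.001, -3.076]
TCP [484.7 213.8 319. ] rpy [-3.138e+00  1.000e-03 -3.077e+00] tool d [-1.00e-01 -1.00e-01  2.18e+02] rotvec [-0.003  0.001 -0.006]
[319. 121.]
[321. 228.]
[370. 117.]
[369. 224.]
[428. 106.]
[414. 216.]
```

View pics/w6.png

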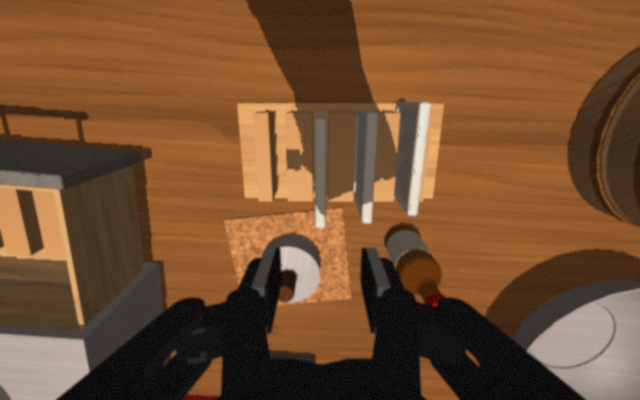

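Three plates: C at (321,113)–(320.5,227), B at about (372,112)–(368,222), A at about (424,103)–(413,214). The pot is still on the mat.

Run:
```python
from h import *
z=np.load("w6.npz"); w={k:z[k] for k in z.files}
for n,a,b in [("C",(321,113),(320.5,227)),("B",(372,112),(368,222)),("A",(424,103),(413,214))]:
    p,q=onz(w,*a,117),onz(w,*b,117); print(n,p.round(),q.round(),((p+q)/2).round(1),"yaw",np.arctan2(*(q-p)[1::-1]).round(3))
for u,v in [(238,104),(443,104),(245,200),(436,200)]: print("drainer",onz(w,u,v,12).round())
im=w["color"][95:235,300:440]; cv2.imwrite("pics/w6c.png",cv2.resize(im,None,fx=4,fy=4,interpolation=2)[:,:,::-1])
```

```text
C [419. 209. 117.] [541. 217. 117.] [480. 213. 117.] yaw 0.062
B [414. 260. 117.] [532. 269. 117.] [473.1 264.3 117. ] yaw 0.08
A [403. 309. 117.] [519. 317. 117.] [460.8 313.3 117. ] yaw 0.067
drainer [420. 100.  12.]
drainer [402. 367.  12.]
drainer [552. 108.  12.]
drainer [533. 382.  12.]
```

View pics/w6c.png

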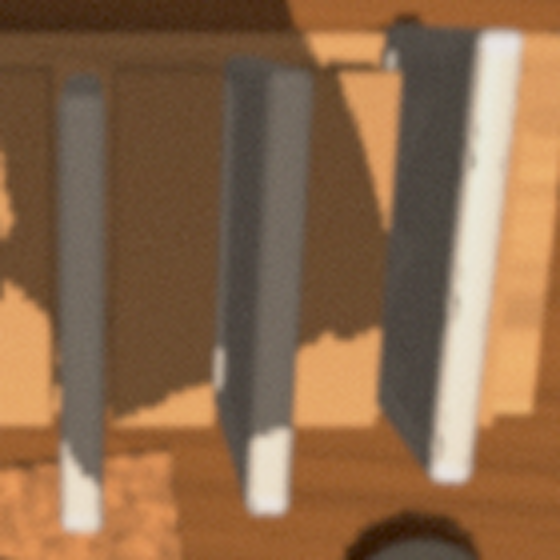

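```bash
python3 nudge.py '0 0 0 3 1 35 40;0 0 0 0 0 38 40;0 0 0 0 0 40 40;0 0 0 0 0 40 40;0 0 0 0 0 35 40' 50 | egrep 'pos'; python3 nudge.py '0 0 0 0 0 20 40;0 0 0 0 0 10 40;0 0 0 0 0 0 40;0 0 0 0 0 0 40'|egrep 'ori|pos|force'; python3 nudge.py '0 0 0 0 0 0 5;0 0 0 0 0 0 5;0 0 0 0 0 0 5;0 0 0 0 0 0 5;0 0 0 0 0 0 5'|egrep 'ori|pos|for|wid'
```

```text
position: [481.9, 212.6, 128.8]
position: [483.0, 213.7, 101.3]
orientation: [-3.138, 0.001, -3.077]
wrist_force: [-0.6, 0.2, 0.9]
finger_force: 0.0
position: [483.9, 214.8, 102.5]
orientation: [-3.139, 0.004, -3.075]
wrist_force: [-0.8, -1.5, 7.0]
grip_width: 11.5
finger_force: 49.3
```

```bash
python3 nudge.py '0 0 0 0 0 -25 5;0 0 0 0 0 -40 5;0 0 0 0 0 -40 5;0 0 0 0 0 -40 5;0 0 0 0 0 -40 5' | egrep 'pos|wid|for'; python3 nudge.py '0 0 0.09 0 0 0 5;0 0 0 0 0 0 5;0 0 0 0 0 0 5'|egrep 'ori|pos|force'; python3 -c "
from h import *
go([587,-206.8,280],3.1196)"
```

```text
position: [481.9, 214.9, 288.0]
wrist_force: [0.9, 0.8, -1.9]
grip_width: 11.4
finger_force: 48.8
position: [482.2, 215.0, 285.6]
orientation: [-3.139, 0.001, 3.12]
wrist_force: [0.0, -0.5, -1.5]
finger_force: 49.0
TCP [482.2 215.  285.6] rpy [-3.139e+00  1.000e-03  3.120e+00] tool d [-113.8 -419.4    7. ] rotvec [-0.003  0.001  0.001]
```

```bash
python3 nudge.py '0 0 0 -10 -30 0 5;0 0 0 -10 -39 0 5;0 0 0 -10 -39 0 5;0 0 0 -10 -39 0 5;0 0 0 -10 -39 0 5' | egrep 'pos|wid|for'; python3 nudge.py '0 0 0 -10 -39 0 5;0 0 0 -10 -39 0 5;0 0 0 -10 -39 0 5;0 0 0 -10 -39 0 5;0 0 0 -10 -39 0 5' | egrep 'pos|wid|for';  python3 nudge.py '0 0 0 -13 -37 0 5;0 0 0 0 0 40 5;0 0 0 0 0 40 5;0 0 0 0 0 0 5;0 0 0 0 0 0 5'|egrep 'ori|pos|force'
python3 - <<'E'
from h import *
go([587,-206.8,112],3.1196)
w=cam('wrist'); cv2.imwrite('pics/w7.png',w['color'][:,:,::-1])
E
```

```text
position: [526.8, 26.2, 284.1]
wrist_force: [1.1, -0.0, -1.5]
grip_width: 11.7
finger_force: 49.1
position: [572.3, -170.0, 284.6]
wrist_force: [0.8, 0.7, -1.0]
grip_width: 11.5
finger_force: 49.1
position: [582.3, -204.8, 203.1]
orientation: [-3.141, -0.008, 3.119]
wrist_force: [-0.0, 0.5, 0.4]
finger_force: 49.4
TCP [ 582.3 -204.8  203.1] rpy [-3.141 -0.008  3.119] tool d [-5.5 -1.8 91. ] rotvec [-0.    -0.008 -0.   ]
```

View pics/w7.png

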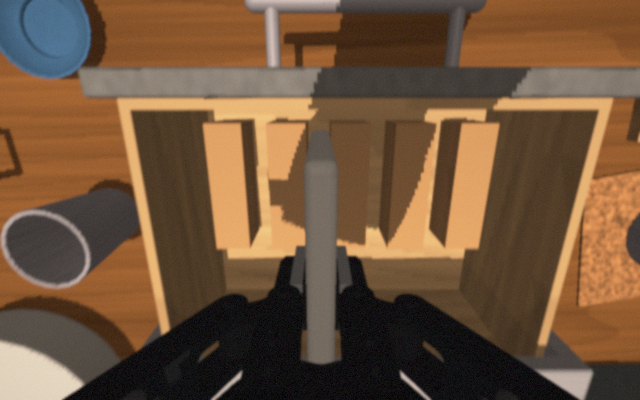

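The plate is above its slot: plate at column 320, slot between columns 304 and 333. I lower it.

```bash
python3 nudge.py '0 -0.008 0 -5 -2 0 5;0 0 0 0 0 25 5;0 0 0 0 0 20 5;0 0 0 0 0 10 5;0 0 0 0 0 0 5' | egrep 'pos|ori|for'; python3 nudge.py '0 0 0 0 0 10 5;0 0 0 0 0 10 5;0 0 0 0 0 8 5;0 0 0 0 0 3 5;0 0 0 0 0 0 5' | egrep 'pos|ori|for'; python3 -c "
from h import *
go([587,-206.8,112],3.1196)"
```

```text
position: [590.9, -207.6, 151.5]
orientation: [-3.139, 0.008, 3.119]
wrist_force: [-1.0, 0.2, -1.9]
finger_force: 49.5
position: [590.6, -208.0, 120.0]
orientation: [-3.139, 0.007, 3.118]
wrist_force: [-0.3, -0.3, -0.6]
finger_force: 49.5
TCP [ 590.6 -208.   120. ] rpy [-3.139  0.007  3.118] tool d [3.7 1.2 8. ] rotvec [-0.003  0.007 -0.001]
```

```bash
python3 nudge.py '0 0.007 0 3 1 4 5;0 0 0 0 0 3 5;0 0 0 0 0 1 5;0 0 0 0 0 0 5;0 0 0 0 0 0 5' | egrep 'pos|ori|for'; python3 nudge.py '0 0 0 0 0 0 20;0 0 0 0 0 0 40;0 0 0 0 0 0 40;0 0 0 0 0 0 40;0 0 0 0 0 0 40' | egrep 'pos|for|wid'; python3 nudge.py '0 0 0 0 0 -25 40;0 0 0 0 0 -40 40;0 0 0 0 0 -40 40;0 0 0 0 0 -40 40;0 0 0 0 0 -40 40' | egrep 'pos|for';  python3 -c "
from h import *
go([473,264,280],np.pi+.075)"
```

```text
position: [588.4, -207.2, 113.1]
orientation: [-3.138, 0.002, 3.118]
wrist_force: [0.1, 0.3, -1.1]
finger_force: 49.6
position: [588.4, -207.2, 113.1]
wrist_force: [0.1, -0.2, 0.2]
grip_width: 39.7
finger_force: 0.0
position: [587.7, -206.4, 300.0]
wrist_force: [1.0, -1.1, 0.1]
finger_force: 0.0
TCP [ 587.7 -206.4  300. ] rpy [-3.138e+00  2.000e-03  3.118e+00] tool d [125.7 467.7  18.2] rotvec [-0.003  0.002 -0.098]
```

```bash
python3 nudge.py '0 0 0 10 39 0 40;0 0 0 11 39 0 40;0 0 0 10 39 0 40;0 0 0 11 39 0 40;0 0 0 10 39 0 40' | egrep 'pos'; python3 nudge.py '0 0 0 11 39 0 40;0 0 0 10 39 0 40;0 0 0 11 39 0 40;0 0 0 10 39 0 40;0 0 0 11 39 0 40' | egrep 'pos'; python3 nudge.py '0 0 0 11 39 0 40;0 0 0 10 39 0 40;0 0 -0.098 0 0 0 40;0 0 0 0 0 0 40;0 0 0 0 0 0 40' | egrep 'pos|ori'
cat > pl.py <<'E'
from h import *
w=cam("wrist"); hs=cv2.cvtColor(w["color"],cv2.COLOR_RGB2HSV)
m=((hs[...,1]<60)&(hs[...,2]>55)).astype(np.uint8)
q=np.array([proj(w,p) for p in ([395,105,60],[545,115,117],[530,385,117],[385,370,60])]).astype(np.int32)
r=np.zeros_like(m); cv2.fillPoly(r,[q],1); n,l,st,_=cv2.connectedComponentsWithStats(m*r,connectivity=4)
for i in range(1,n):
    if st[i,4]<150: continue
    ys,xs=np.where(l==i); print("blob",st[i].tolist())
    for y in range(ys.min()+4,ys.max(),25):
        x=xs[ys==y]; x=x[np.argsort(x)]
        if len(x): print("  row",y,"cols",x[0],x[-1],"z117:",onz(w,x[0],y,117).round()[:2],onz(w,x[-1]+1,y,117).round()[:2], w["color"][y,x[0]:x[-1]+1,0].tolist())
E
python3 pl.py; python3 -c "
from h import *
go([473,264,102],np.pi+.075)"
```

```text
position: [539.8, -9.0, 297.5]
position: [491.5, 187.5, 296.8]
position: [472.8, 264.3, 296.2]
orientation: [-3.138, 0.001, -3.068]
blob [357, 109, 26, 122, 2251]
  row 113 cols 361 380 z117: [404. 295.] [402. 314.] [75, 75, 73, 76, 74, 75, 76, 77, 80, 79, 81, 87, 91, 99, 103, 104, 101, 102, 103, 111]
  row 138 cols 360 381 z117: [426. 297.] [425. 318.] [86, 77, 73, 71, 72, 75, 73, 75, 74, 76, 89, 93, 102, 107, 109, 111, 108, 109, 112, 105, 106, 102]
  row 163 cols 359 378 z117: [450. 299.] [449. 318.] [81, 75, 72, 71, 72, 74, 72, 75, 75, 87, 95, 106, 110, 109, 110, 109, 110, 108, 108, 106]
  row 188 cols 358 376 z117: [475. 300.] [474. 319.] [83, 77, 74, 74, 74, 73, 73, 76, 84, 97, 106, 107, 110, 109, 110, 109, 111, 107, 110]
  row 213 cols 360 374 z117: [502. 305.] [500. 321.] [86, 82, 80, 93, 129, 172, 204, 219, 225, 227, 226, 228, 227, 223, 203]
blob [316, 117, 12, 122, 1209]
  row 121 cols 318 326 z117: [414. 256.] [413. 265.] [89, 85, 90, 83, 83, 89, 86, 87, 85]
  row 146 cols 317 327 z117: [437. 257.] [436. 267.] [100, 105, 108, 111, 109, 108, 111, 110, 111, 106, 103]
  row 171 cols 317 326 z117: [461. 259.] [460. 268.] [99, 107, 107, 110, 109, 109, 109, 109, 104, 104]
  row 196 cols 317 326 z117: [487. 260.] [486. 270.] [105, 104, 111, 109, 110, 107, 109, 110, 107, 101]
  row 221 cols 316 325 z117: [514. 261.] [513. 272.] [189, 218, 225, 227, 223, 206, 173, 134, 114, 105]
TCP [473.1 263.7 296.2] rpy [-3.138e+00  1.000e-03 -3.070e+00] tool d [  0.3   1.  194.2] rotvec [-0.004  0.001 -0.003]
```

Two plates remain where they were. Descending on B.

```bash
python3 nudge.py '0 0 0 0 0 35 40;0 0 0 0 0 40 40;0 0 0 0 0 40 40;0 0 0 0 0 40 40;0 0 0 0 0 20 40' 50 | egrep 'pos'; python3 nudge.py '0 0 0 0 0 12 40;0 0 0 0 0 7 40;0 0 0 0 0 0 40;0 0 0 0 0 0 40'|egrep 'ori|pos|force'; python3 nudge.py '0 0 0 0 0 0 5;0 0 0 0 0 0 5;0 0 0 0 0 0 5;0 0 0 0 0 0 5;0 0 0 0 0 0 5'|egrep 'ori|pos|for|wid'; python3 nudge.py '0 0 0 0 0 -25 5;0 0 0 0 0 -40 5;0 0 0 0 0 -40 5;0 0 0 0 0 -40 5;0 0 0 0 0 -40 5' | egrep 'pos|wid|for'; python3 nudge.py '0 0 0.096 0 0 0 5;0 0 0 0 0 0 5;0 0 0 0 0 0 5'|egrep 'ori|pos|force'; python3 -c "
from h import *
go([587,-154.7,280],3.1196)"
```

```text
position: [471.5, 260.6, 116.9]
position: [474.0, 263.0, 102.8]
orientation: [-3.138, 0.002, -3.069]
wrist_force: [-0.1, 0.1, -0.1]
finger_force: 0.0
position: [474.4, 264.2, 103.6]
orientation: [-3.139, 0.004, -3.067]
wrist_force: [-0.0, 0.1, 6.4]
grip_width: 11.3
finger_force: 49.7
position: [472.4, 264.0, 289.1]
wrist_force: [1.2, 0.4, -1.4]
grip_width: 11.7
finger_force: 49.1
position: [472.7, 264.1, 286.9]
orientation: [-3.138, 0.001, 3.122]
wrist_force: [-0.1, -0.1, -1.9]
finger_force: 49.1
TCP [472.7 264.1 286.9] rpy [-3.138e+00  1.000e-03  3.122e+00] tool d [-122.3 -416.5    8.4] rotvec [-0.003  0.001  0.003]
```

```bash
python3 nudge.py '0 0 0 -11 -30 0 5;0 0 0 -11 -38 0 5;0 0 0 -11 -38 0 5;0 0 0 -11 -39 0 5;0 0 0 -11 -39 0 5' | egrep 'pos|wid'; python3 nudge.py '0 0 0 -11 -39 0 5;0 0 0 -11 -39 0 5;0 0 0 -11 -39 0 5;0 0 0 -11 -39 0 5;0 0 0 -11 -39 0 5' | egrep 'pos|wid';  python3 nudge.py '0 0 0 -13 -37 0 5;0 0 0 0 0 40 5;0 0 0 0 0 40 5;0 0 0 0 0 0 5;0 0 0 0 0 0 5'|egrep 'ori|pos|force'
python3 - <<'E'
from h import *
go([587,-154.7,113.5],3.1196)
w=cam('wrist'); hs=cv2.cvtColor(w["color"],cv2.COLOR_RGB2HSV)
m=((hs[...,1]<60)&(hs[...,2]>55))
for r in (130,150,170,200): 
    x=np.where(m[r,180:420])[0]+180; k=np.split(x,np.where(np.diff(x)>1)[0]+1); print(r,[(int(a[0]),int(a[-1]),onz(w,(a[0]+a[-1])/2,r,127).round().tolist()[:2]) for a in k if len(a)>4])
E
```

```text
position: [522.8, 77.3, 285.6]
grip_width: 11.3
position: [573.7, -118.8, 286.2]
grip_width: 11.6
position: [583.8, -153.9, 204.8]
orientation: [-3.141, -0.008, 3.121]
wrist_force: [0.3, 0.9, -1.3]
finger_force: 49.4
TCP [ 583.8 -153.9  204.8] rpy [-3.141 -0.008  3.121] tool d [-3.9 -0.7 91.3] rotvec [-0.001 -0.008  0.002]
130 []
150 [(230, 266, [533.0, -199.0]), (309, 332, [534.0, -154.0])]
170 [(232, 267, [546.0, -200.0]), (305, 337, [547.0, -154.0])]
200 [(234, 269, [566.0, -200.0]), (306, 336, [567.0, -154.0])]
```

```bash
python3 nudge.py '0 0 0 -1 -1 0 5;0 0 0 0 0 25 5;0 0 0 0 0 20 5;0 0 0 0 0 10 5;0 0 0 0 0 0 5' | egrep 'pos|ori|for'; python3 nudge.py '0 0 0 0 0 10 5;0 0 0 0 0 10 5;0 0 0 0 0 8 5;0 0 0 0 0 3 5;0 0 0 0 0 0 5' | egrep 'pos|ori|for'; python3 -c "
from h import *
go([587,-154.7,113.5],3.1196)"
```

```text
position: [588.0, -155.3, 153.4]
orientation: [-3.139, 0.0, 3.121]
wrist_force: [0.2, -0.2, -1.8]
finger_force: 49.6
position: [587.7, -155.8, 121.8]
orientation: [-3.139, -0.0, 3.12]
wrist_force: [-0.0, -0.5, -2.1]
finger_force: 49.6
TCP [ 587.7 -155.8  121.8] rpy [-3.139 -0.     3.12 ] tool d [0.7 1.1 8.3] rotvec [-0.003 -0.     0.001]
```

```bash
python3 nudge.py '0 0 0 1 1 4 5;0 0 0 0 0 3 5;0 0 0 0 0 1 5;0 0 0 0 0 0 5;0 0 0 0 0 0 5' | egrep 'pos|ori|for'; python3 nudge.py '0 0 0 0 0 0 20;0 0 0 0 0 0 36;0 0 0 0 0 0 36;0 0 0 0 0 0 36;0 0 0 0 0 0 36' | egrep 'pos|for|wid'; python3 nudge.py '0 0 0 0 0 -25 36;0 0 0 0 0 -40 40;0 0 0 0 0 -40 40;0 0 0 0 0 -40 40;0 0 0 0 0 -40 40' | egrep 'pos|for';  python3 -c "
from h import *
go([462,313,290],np.pi+.068)"
```

```text
position: [587.5, -154.9, 114.9]
orientation: [-3.138, 0.002, 3.12]
wrist_force: [0.0, 0.2, -0.6]
finger_force: 49.6
position: [587.5, -154.9, 114.9]
wrist_force: [-0.4, 0.1, 0.6]
grip_width: 36.1
finger_force: 0.0
position: [586.7, -154.2, 301.8]
wrist_force: [1.5, -0.3, -0.0]
finger_force: 0.0
TCP [ 586.7 -154.2  301.8] rpy [-3.138e+00  2.000e-03  3.120e+00] tool d [134.7 464.5  10. ] rotvec [-0.003  0.002 -0.089]
```

```bash
python3 nudge.py '0 0 0 11 39 0 40;0 0 0 11 39 0 40;0 0 0 11 39 0 40;0 0 0 11 39 0 40;0 0 0 11 39 0 40' | egrep 'pos'; python3 nudge.py '0 0 0 11 39 0 40;0 0 0 11 39 0 40;0 0 0 11 39 0 40;0 0 0 11 39 0 40;0 0 0 12 39 0 40' | egrep 'pos'; python3 nudge.py '0 0 0 12 39 0 40;0 0 0 12 36 0 40;0 0 -0.09 0 0 0 40;0 0 0 0 0 0 40;0 0 0 0 0 0 40' | egrep 'pos|ori'
python3 pl.py; python3 -c "
from h import *
go([462,314,102],np.pi+.068)"
```

```text
position: [535.6, 43.3, 299.3]
position: [483.7, 239.8, 298.6]
position: [461.9, 313.5, 298.0]
orientation: [-3.138, 0.001, -3.074]
blob [316, 116, 14, 120, 1194]
  row 120 cols 320 327 z117: [402. 308.] [401. 315.] [98, 99, 101, 96, 102, 101, 95, 96]
  row 145 cols 318 328 z117: [425. 307.] [424. 318.] [100, 105, 109, 115, 113, 117, 119, 115, 116, 110, 106]
  row 170 cols 318 327 z117: [449. 309.] [449. 319.] [105, 112, 113, 114, 115, 111, 112, 109, 112, 105]
  row 195 cols 318 326 z117: [475. 310.] [475. 320.] [110, 115, 112, 114, 115, 113, 114, 114, 109]
  row 220 cols 317 325 z117: [502. 311.] [502. 321.] [197, 218, 228, 232, 231, 227, 214, 175, 143]
TCP [462.2 313.  298.1] rpy [-3.138e+00  1.000e-03 -3.075e+00] tool d [  0.4   1.8 196.1] rotvec [-0.004  0.001 -0.002]
```

```bash
python3 nudge.py '0 0 0 0 2 35 40;0 0 0 0 0 40 40;0 0 0 0 0 40 40;0 0 0 0 0 40 40;0 0 0 0 0 20 40' 50 | egrep 'pos'; python3 nudge.py '0 0 0 0 0 13 40;0 0 0 0 0 8 40;0 0 0 0 0 0 40;0 0 0 0 0 0 40'|egrep 'ori|pos|force'; python3 nudge.py '0 0 0 0 0 0 5;0 0 0 0 0 0 5;0 0 0 0 0 0 5;0 0 0 0 0 0 5;0 0 0 0 0 0 5'|egrep 'ori|pos|for|wid'; python3 nudge.py '0 0 0 0 0 -25 5;0 0 0 0 0 -40 5;0 0 0 0 0 -40 5;0 0 0 0 0 -40 5;0 0 0 0 0 -40 5' | egrep 'pos|wid|for'; python3 nudge.py '0 0 0.09 0 0 0 5;0 0 0 0 0 0 5;0 0 0 0 0 0 5'|egrep 'ori|pos|force'; python3 -c "
from h import *
go([588,-102.7,280],3.1196)"
```

```text
position: [460.6, 311.7, 118.7]
position: [462.9, 314.2, 102.6]
orientation: [-3.138, 0.002, -3.075]
wrist_force: [1.0, -0.6, 0.1]
finger_force: 0.0
position: [463.3, 315.5, 103.5]
orientation: [-3.139, 0.004, -3.073]
wrist_force: [0.4, -0.6, 5.8]
grip_width: 11.3
finger_force: 50.0
position: [461.4, 315.2, 289.0]
wrist_force: [0.8, 0.1, -1.6]
grip_width: 11.5
finger_force: 49.0
position: [461.7, 315.3, 286.8]
orientation: [-3.138, 0.001, 3.122]
wrist_force: [-0.2, -0.0, -2.2]
finger_force: 49.1
TCP [461.7 315.3 286.8] rpy [-3.138e+00  1.000e-03  3.122e+00] tool d [-134.3 -415.5    8.3] rotvec [-0.003  0.001  0.003]
```

```bash
python3 nudge.py '0 0 0 -12 -30 0 5;0 0 0 -12 -38 0 5;0 0 0 -12 -38 0 5;0 0 0 -12 -39 0 5;0 0 0 -12 -39 0 5' | egrep 'pos|wid'; python3 nudge.py '0 0 0 -12 -39 0 5;0 0 0 -12 -39 0 5;0 0 0 -12 -39 0 5;0 0 0 -12 -39 0 5;0 0 0 -13 -39 0 5' | egrep 'pos|wid';  python3 nudge.py '0 0 0 -13 -37 0 5;0 0 0 0 0 40 5;0 0 0 0 0 40 5;0 0 0 0 0 0 5;0 0 0 0 0 0 5'|egrep 'ori|pos|force'
python3 - <<'E'
from h import *
go([588,-102.7,114],3.1196)
w=cam('wrist'); hs=cv2.cvtColor(w["color"],cv2.COLOR_RGB2HSV)
m=((hs[...,1]<60)&(hs[...,2]>55))
for r in (130,150,170,200): 
    x=np.where(m[r,130:420])[0]+130; k=np.split(x,np.where(np.diff(x)>1)[0]+1); print(r,[(int(a[0]),int(a[-1]),onz(w,(a[0]+a[-1])/2,r,127).round().tolist()[:2]) for a in k if len(a)>4])
E
```

```text
position: [516.8, 128.3, 285.4]
grip_width: 11.6
position: [573.6, -67.9, 286.1]
grip_width: 11.2
position: [583.7, -103.2, 204.8]
orientation: [-3.14, -0.007, 3.121]
wrist_force: [0.2, -0.3, -0.2]
finger_force: 49.2
TCP [ 583.7 -103.2  204.8] rpy [-3.14  -0.007  3.121] tool d [-4.9  0.7 90.8] rotvec [-0.002 -0.007  0.002]
130 [(263, 267, [521.0, -137.0]), (314, 328, [522.0, -102.0])]
150 [(130, 205, [532.0, -200.0]), (230, 268, [533.0, -148.0]), (309, 334, [534.0, -102.0])]
170 [(131, 207, [545.0, -201.0]), (232, 269, [546.0, -148.0]), (306, 337, [547.0, -103.0])]
200 [(137, 210, [565.0, -201.0]), (235, 271, [566.0, -148.0]), (306, 336, [567.0, -103.0])]
```

```bash
python3 nudge.py '0 0 0 -1 0 0 5;0 0 0 0 0 25 5;0 0 0 0 0 20 5;0 0 0 0 0 10 5;0 0 0 0 0 0 5' | egrep 'pos|ori|for'; python3 nudge.py '0 0 0 0 0 10 5;0 0 0 0 0 10 5;0 0 0 0 0 8 5;0 0 0 0 0 3 5;0 0 0 0 0 0 5' | egrep 'pos|ori|for'; python3 -c "
from h import *
go([588,-102.7,113.5],3.1196)"
```

```text
position: [587.9, -103.2, 153.2]
orientation: [-3.139, 0.0, 3.121]
wrist_force: [-0.1, -1.3, -0.9]
finger_force: 49.4
position: [587.7, -103.8, 121.7]
orientation: [-3.139, 0.0, 3.12]
wrist_force: [0.5, 0.2, -1.3]
finger_force: 49.4
TCP [ 587.7 -103.8  121.7] rpy [-3.139  0.     3.12 ] tool d [-0.3  1.2  8.2] rotvec [-0.003  0.     0.001]
```

```bash
python3 nudge.py '0 0 0 0 1 4 5;0 0 0 0 0 3 5;0 0 0 0 0 1 5;0 0 0 0 0 0 5;0 0 0 0 0 0 5' | egrep 'pos|ori|for'; python3 nudge.py '0 0 0 0 0 0 20;0 0 0 0 0 0 36;0 0 0 0 0 0 36;0 0 0 0 0 0 36;0 0 0 0 0 0 36' | egrep 'pos|for|wid'; python3 nudge.py '0 0 0 0 0 -25 36;0 0 0 0 0 -40 40;0 0 0 0 0 -40 20;0 0 0 0 0 -40 5;0 0 0 0 0 -30 0' | egrep 'pos|for';  python3 nudge.py '0 0 0 30 -14 0 0;0 0 0 37 -16 0 0;0 0 0 37 -16 0 0;0 0 0 37 -16 0 0;0 0 0 32 -14 0 0' | egrep 'pos|for|wid';python3 nudge.py '0 0 0 0 0 0 0;0 0 0 0 0 0 0;0 0 0 0 0 0 0'|egrep wid
python3 - <<'E'
from h import *
go([415,-179,133],3.1196)
for n in("top","wrist"):
    w=cam(n); hs=cv2.cvtColor(w["color"],cv2.COLOR_RGB2HSV); m=((hs[...,1]<60)&(hs[...,2]>55)).astype(np.uint8)
    # drawer region
    q=np.array([proj(w,p) for p in ([515,-300,67],[515,-60,67],[655,-60,127],[655,-300,127])]).astype(np.int32); r=np.zeros_like(m);cv2.fillPoly(r,[q],1)
    k,l,st,ce=cv2.connectedComponentsWithStats(m*r,connectivity=4)
    for i in range(1,k):
        if st[i,4]>30: print(n,"plate",st[i].tolist(),onz(w,*ce[i],127).round()[:2])
w=cam("top"); hs=cv2.cvtColor(w["color"],cv2.COLOR_RGB2HSV); m=((hs[...,1]<60)&(hs[...,2]>55)).astype(np.uint8)
q=np.array([proj(w,p) for p in ([550,95,4],[570,245,4],[730,250,4],[740,110,4])]).astype(np.int32); r=np.zeros_like(m);cv2.fillPoly(r,[q],1)
k,l,st,ce=cv2.connectedComponentsWithStats(m*r,connectivity=4)
for i in range(1,k):
    if st[i,4]>60: print("pot",st[i].tolist(),onz(w,*(st[i,:2]+st[i,2:4]/2-.5),48).round())
E
```

```text
position: [588.4, -102.9, 114.7]
orientation: [-3.138, 0.002, 3.12]
wrist_force: [-0.2, -0.1, -0.7]
finger_force: 49.4
position: [588.6, -103.2, 114.9]
wrist_force: [0.4, -2.4, 0.8]
grip_width: 35.9
finger_force: 0.0
position: [588.5, -102.3, 293.3]
wrist_force: [0.6, -0.5, 0.5]
finger_force: 0.0
position: [411.2, -174.8, 289.6]
wrist_force: [0.7, -1.1, 0.7]
grip_width: -0.2
finger_force: 0.0
grip_width: 0.2
TCP [ 413.9 -174.7  290. ] rpy [-3.138e+00  3.000e-03  3.120e+00] tool d [ -0.7  -3.7 157. ] rotvec [-0.003  0.003  0.   ]
top plate [338, 183, 6, 40, 210] [ 586. -103.]
top plate [355, 183, 6, 40, 231] [ 587. -154.]
top plate [370, 183, 13, 40, 423] [ 586. -211.]
wrist plate [351, 251, 68, 31, 1540] [ 502. -113.]
wrist plate [324, 252, 31, 41, 482] [ 501. -165.]
wrist plate [221, 253, 75, 29, 1844] [ 498. -243.]
wrist plate [305, 253, 13, 40, 407] [ 504. -187.]
wrist plate [277, 285, 12, 16, 109] [ 528. -219.]
wrist plate [374, 285, 22, 18, 260] [ 530. -112.]
pot [239, 171, 29, 29, 616] [650. 176.  48.]
```

Run:
```python
from h import *
w=cam("top")
for r in (188,195,203,210,218): print(r,[tuple(map(int,c)) for c in w["color"][r,366:386]])
for y in (-155,-207):
    print([ (z,s,proj(w,[587,y+s,z]).round(1).tolist()) for z in (127,67) for s in (-6,6)])
s=cam("side")
a=s["color"][150:260,205:320]; hs=cv2.cvtColor(a,cv2.COLOR_RGB2HSV); m=((hs[...,1]<60)&(hs[...,2]>130)).astype(np.uint8)
k,l,st,ce=cv2.connectedComponentsWithStats(m,connectivity=4)
for i in range(1,k):
    if 20<st[i,4]<3000: print("side",st[i].tolist(),onz(s,*(ce[i]+[205,150]),127).round()[:2])
for y in (-103,-155,-207): print(proj(s,[527,y,127]).round(),proj(s,[647,y,127]).round())
```

```text
188 [(189, 166, 126), (187, 166, 124), (180, 160, 124), (153, 137, 110), (112, 105, 93), (94, 91, 83), (88, 87, 78), (91, 88, 82), (95, 91, 82), (91, 87, 78), (84, 79, 71), (87, 84, 76), (140, 137, 124), (180, 179, 166), (191, 190, 178), (186, 180, 165), (184, 168, 143), (190, 166, 129), (191, 165, 126), (188, 162, 123)]
195 [(189, 156, 116), (187, 153, 113), (187, 153, 114), (185, 154, 118), (158, 135, 109), (104, 98, 88), (88, 85, 76), (90, 86, 78), (94, 92, 83), (88, 86, 77), (87, 84, 76), (91, 87, 79), (148, 144, 132), (184, 182, 167), (192, 189, 175), (184, 173, 157), (182, 156, 126), (186, 154, 114), (187, 154, 113), (188, 155, 116)]
203 [(187, 153, 116), (186, 152, 113), (183, 150, 110), (175, 144, 109), (141, 119, 92), (97, 92, 81), (94, 92, 83), (91, 87, 80), (92, 89, 81), (95, 91, 83), (92, 90, 82), (99, 97, 88), (155, 152, 142), (187, 187, 173), (191, 189, 175), (181, 171, 156), (177, 153, 122), (186, 154, 117), (184, 150, 110), (187, 155, 115)]
210 [(184, 152, 113), (183, 150, 111), (184, 153, 113), (173, 146, 113), (142, 125, 102), (99, 94, 83), (93, 91, 82), (93, 89, 80
[... 388 characters left out ...]
2, 162, 150), (191, 191, 178), (190, 187, 172), (182, 169, 151), (172, 143, 110), (179, 148, 110), (181, 149, 110), (180, 149, 109)]
[(127, -6, [359.8, 203.0]), (127, 6, [355.8, 202.9]), (67, -6, [358.1, 204.5]), (67, 6, [354.3, 204.4])]
[(127, -6, [376.8, 203.1]), (127, 6, [372.9, 203.0]), (67, -6, [374.5, 204.6]), (67, 6, [370.7, 204.5])]
side [12, 0, 18, 16, 118] [ 419. -269.]
side [33, 9, 30, 14, 89] [ 454. -200.]
side [81, 27, 13, 37, 157] [ 592. -102.]
side [65, 32, 11, 37, 142] [ 592. -154.]
side [44, 37, 11, 37, 138] [ 592. -219.]
side [15, 62, 100, 48, 2913] [ 707. -180.]
side [56, 90, 31, 20, 507] [ 744. -185.]
[286. 177.] [296. 213.]
[270. 181.] [279. 217.]
[253. 185.] [262. 221.]
```

All three plates stand in slots; one leans against its rib, its top about 14 mm over 80 mm, or roughly 0.17 rad, which is within the limit. The pot is on the mat at (650,176). Now I push the drawer shut with closed fingers.

```bash
python3 nudge.py '0 0 0 0 -3.5 35 0;0 0 0 0 0 35 0;0 0 0 0 0 35 0;0 0 0 0 0 35 0;0 0 0 0 0 15 0' | egrep 'pos|for'; python3 nudge.py '0 0 0 -8 0 0 0;0 0 0 -8 0 0 0;0 0 0 -8 0 0 0;0 0 0 -8 0 0 0;0 0 0 -10 0 0 0' | egrep 'pos|for';  python3 nudge.py '0 0 0 -12 0 0 0;0 0 0 -14 0 0 0;0 0 0 -14 0 0 0;0 0 0 -14 0 0 0;0 0 0 -14 0 0 0' | egrep 'pos|for|wid'
```

```text
position: [411.5, -177.2, 130.3]
wrist_force: [-0.4, 0.7, 0.5]
finger_force: 0.0
position: [457.1, -179.7, 135.8]
wrist_force: [-2.0, -0.3, 0.3]
finger_force: 1.0
position: [525.6, -181.2, 135.8]
wrist_force: [-2.5, -0.8, -0.4]
grip_width: -0.1
finger_force: 1.1
```

```bash
python3 nudge.py '0 0 0 -14 0 0 0;0 0 0 -14 0 0 0;0 0 0 -12 0 0 0;0 0 0 -10 0 0 0;0 0 0 -8 0 0 0' | egrep 'pos|for';  python3 nudge.py '0 0 0 -6 0 0 0;0 0 0 -4 0 0 0;0 0 0 0 0 0 0' | egrep 'pos|for|ori'
```

```text
position: [583.7, -182.4, 135.7]
wrist_force: [-1.8, 0.4, 1.5]
finger_force: 0.9
position: [592.7, -182.5, 135.1]
orientation: [-3.138, 0.003, 3.12]
wrist_force: [0.5, -0.5, -0.5]
finger_force: 0.0
```

```bash
python3 nudge.py '0 0 0 -3 0 0 0;0 0 0 -2 0 0 0;0 0 0 -2 0 0 0;0 0 0 0 0 0 0' | egrep 'pos|for';  python3 nudge.py '0 0 0 -2 0 0 0;0 0 0 -2 0 0 0;0 0 0 -1 0 0 0;0 0 0 0 0 0 0' | egrep 'pos|for'
```

```text
position: [598.8, -182.6, 134.9]
wrist_force: [-0.6, -0.2, -0.2]
finger_force: 0.2
position: [601.0, -182.6, 134.7]
wrist_force: [-9.4, 0.3, 7.1]
finger_force: 4.8
```

```bash
python3 nudge.py '0 0 0 -2 0 0 0;0 0 0 0 0 0 0;0 0 0 0 0 0 0' | egrep 'pos|for';  python3 nudge.py '0 0 0 10 0 0 0;0 0 0 30 0 0 0;0 0 0 30 0 0 0;0 0 0 40 0 0 0;0 0 0 20 0 -20 0' | egrep 'pos|for'; python3 nudge.py '0 0 0 20 0 -30 0;0 0 0 0 0 -40 0;0 0 0 0 0 -40 0;0 0 0 0 0 0 0;0 0 0 0 0 0 0' | egrep 'pos|for'
python3 - <<'E'
from h import *
w=cam("top"); o=cv2.cvtColor(cv2.imread("pics/top0.png"),cv2.COLOR_BGR2RGB)
# shift of handle/front rows between start and now along a few columns
for c in (330,360,372,385,405):
    a=o[165:215,c].astype(int).sum(1);b=w["color"][165:215,c].astype(int).sum(1); print(c,a.tolist()[8:36],b.tolist()[8:36])
hs=cv2.cvtColor(w["color"],cv2.COLOR_RGB2HSV); m=((hs[...,1]<60)&(hs[...,2]>55)).astype(np.uint8)
q=np.array([proj(w,p) for p in ([550,95,4],[570,245,4],[730,250,4],[740,110,4])]).astype(np.int32); r=np.zeros_like(m);cv2.fillPoly(r,[q],1)
k,l,st,ce=cv2.connectedComponentsWithStats(m*r,connectivity=4)
for i in range(1,k):
    if st[i,4]>60: print("pot",st[i].tolist(),onz(w,*(st[i,:2]+st[i,2:4]/2-.5),48).round())
print(env.read_state()["time"])
for n,X in {"bowl":[765,-190,200],"dish":[478,-355,5],"cup":[600,-390,90],"bottle":[620,335,80]}.items():
    u,v=proj(w,X).astype(int); d=np.abs(w["color"][v-18:v+18,u-18:u+18].astype(int)-o[v-18:v+18,u-18:u+18]).mean(); print(n,u,v,d.round(1))
E
```

```text
position: [601.2, -182.7, 134.5]
wrist_force: [-15.1, 1.1, 9.1]
finger_force: 7.6
position: [468.7, -178.1, 150.7]
wrist_force: [-1.1, 0.3, -0.5]
finger_force: 0.0
position: [457.5, -179.9, 267.9]
wrist_force: [0.5, -0.1, -1.5]
finger_force: 0.0
330 [461, 337, 249, 356, 418, 366, 374, 384, 375, 327, 183, 132, 130, 105, 128, 134, 204, 265, 263, 281, 288, 277, 284, 276, 280, 295, 288, 300] [473, 372, 347, 375, 382, 373, 306, 161, 122, 131, 125, 126, 151, 234, 286, 287, 275, 265, 274, 284, 293, 286, 282, 282, 283, 286, 294, 292]
360 [526, 471, 318, 244, 365, 409, 372, 366, 371, 356, 302, 161, 124, 113, 125, 142, 154, 219, 286, 280, 298, 365, 459, 471, 375, 281, 238, 167] [533, 474, 378, 380, 373, 367, 363, 303, 160, 138, 127, 112, 145, 148, 221, 269, 280, 296, 377, 476, 471, 367, 288, 248, 154, 156, 234, 282]
372 [534, 500, 406, 292, 380, 434, 410, 377, 372, 351, 311, 201, 128, 122, 118, 128, 134, 147, 236, 283, 277, 321, 429, 464, 402, 316, 251, 164] [537, 510, 403, 316, 372, 369, 363, 293, 152, 130, 134, 125, 142, 135, 147, 227, 271, 297, 378, 468, 480, 380, 296, 236, 148, 143, 223, 286]
385 [533, 530, 449, 267, 290, 398, 428, 388, 375, 379, 374, 312, 246, 288, 289, 298, 287, 298, 328, 351, 348, 341, 384, 463, 456, 354, 280, 297] [537, 537, 459, 337, 384, 383, 369, 328, 250, 284, 342, 308, 306, 302, 310, 329, 350, 356, 372, 429, 460, 412, 331, 310, 300, 296, 291, 289]
405 [529, 528, 481, 340, 212, 356, 416, 371, 377, 371, 374, 330, 170, 112, 125, 124, 137, 158, 243, 292, 289, 292, 291, 301, 294, 290, 280, 294] [535, 532, 486, 377, 355, 374, 380, 378, 306, 156, 137, 127, 139, 124, 154, 217, 280, 295, 295, 296, 291, 290, 299, 303, 303, 281, 283, 293]
pot [239, 171, 29, 29, 615] [650. 176.  48.]
38.8
bowl 371 140 1.8
dish 415 239 18.9
cup 431 200 2.7
bottle 200 192 2.3
```

```bash
python3 -c "
from plant import env
print(env.job_done())"
```

```text
the job is handed in; nothing more can be done
None
```

I handed the job in; no verdict came back. The pot is upright on the cork mat, all three plates on the drainer stand in the drawer's slots (one leaned about 0.17 rad before closing, within the limit), the drawer is shut, and the bowl, cup and bottle match the start picture; the dish check was inconclusive, but the arm never worked near it.

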